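# Load the sample chamber, shut its door on the catch and start it

## Robot

A 7-joint arm with a two-finger parallel gripper is mounted at the origin on the work surface. World frame = base frame: x ahead of the robot, y to its left, z up, the work surface at z = 0. Lengths are in m, angles in rad, forces in N, time in s.
With the tool pointing down it reaches from about 0.425 to 0.875 m from the base axis. Payload 4.7 kg.
Tool frame: the origin (TCP) lies at the very end of the fingers, on their centre line; the grasp point (between the pads) lies 19 mm behind it; y points along the fingers, z is the direction in which the jaws open and shut, and the axes are right-handed (so a half turn about y gives the same grasp; the last joint's range is limited). The gripper opens to 87 mm and grips with 3 to 60 N. Pads are 19 mm wide; open, the fingers measure 117 mm over their backs; the gripper's body (75 mm by 190 mm) begins 51 mm behind the grasp point.
Start: joints at [1.288, 0.321, -0.07, 1.45, 0.023, 1.371, -0.057], TCP at [0.19, -0.622, 0.201] pointing down, gripper open.
Joint ranges: [-2.86, 2.86], [-0.3, 2.09], [-1.38, 1.24], [0.06, 2.45], [-1.56, 4.7], [0.09, 2.05], [-2.69, 2.69]. Speed limits (rad/s): [2.57, 2.57, 3.14, 3.14, 3.14, 3.14, 3.14].

## Interface

Orientations are given as a unit quaternion [w, x, y, z].
In Python, from cell import arm gives the robot as it stands.
- The arm moves only by the tool servo_tool, never from a script. Its arguments are lists of equal length, an entry for each row: "angular": the turn, a rotation vector about the tool's x, y, z in units of 6 degrees (1.0 is 6 degrees), a list of three; "dp": the shift along the tool's x, y, z in units of 40 mm (1.0 is 40 mm), a list of three; "grip": the gripper's target within -1 to 1 (shut at 1, half-way at 0, fully open at -1). In form: {"angular": [[rx, ry, rz], ...], "dp": [[x, y, z], ...], "grip": [grip, ...]}. A call has 1 to 20 rows; each row shifts and turns the pose as measured when the row begins, along the tool's axes as they then stand; what a row does not reach is not made up. A row lasts 1/10 s, in which the tool goes at most 50 mm and 8.59 degrees, less where a joint would pass 70% of its speed; a pose out of reach is approached as far as the arm can. A call is refused whole if a number of a shift passes 1 or a number of a turn 1, either way. A call with a gripper value outside its range is refused whole. The fingers move at their own pace and stop on an object; the grip force is fixed at half the most. Time passes only in rows, so rows that do not move let the fingers close. It gives the time, the measured TCP pose, the force and the opening at its end, in the units of the state.
- arm.get_obs(): the state, without advancing time (a new reading comes with each control period).
- arm.read_camera(name): name is "scene" or "side" or "wrist"; returns a dict with "img" (420x560x3 uint8, red, green, blue), "fovy" (degrees; the focal length in pixels is half the picture's height over the tangent of half this angle, whatever the lens; pixels are square), "cx", "cy" (the principal point, pixels), "position" and "rotation" of the camera in the world; the wrist camera has in their place "mount" (4x4, takes a point from camera to tool coordinates, whose origin is the TCP and whose axes are the tool frame's). Camera axes: x right, y up, looking along -z (the intrinsics and any distortion apply to the point x, -y, -z); pixel columns grow to the right and rows downward; lengths in m; the calibration is good to about 2 mm. The wrist camera is an equidistant fisheye: a pixel r from the principal point sees the ray r / f radians off the axis. A picture is of the moment at which its call begins: read the wrist's pose just before it. There is no depth.
- arm.sign_off(): hands the job in, once; it reports no verdict.
The state is a dict: "time": time; "q": joint angles; "qd": joint speeds; "tau": joint torques, N m; "tcp_pos": TCP position; "tool_rot": TCP orientation; "contact_force": force on the tool from outside, world axes, zero at the start; "ft_torque": the same for the moment, N m; "grip_width": opening from 0.0 (shut) to 1.0 (fully open).
Only numpy, scipy, OpenCV 4.12 (cv2) and the standard library are available. Lean on these libraries where they do the work, as an engineer would, in place of code of your own. Each camera call takes 0.05 s, during which the arm holds its last target. There are 200 camera calls.

## Task

Stand the short, wide screw-lid jar upright on the pulled-out tray of the white sample chamber, slide the tray fully home with the jar on it, and push the chamber's door shut until it clicks in on its catch. Then press the start button on the chamber's roof all the way down and let go. Keep the jar upright throughout, and leave the other bench things where they stand.

Things in the scene. Friction and masses are not known exactly. Their poses are not given: they have to be found in the camera images.
- chamber: White bench-top sample chamber, a box 210 deep x 220 wide x 120 mm high, open in front, fixed to the bench. Origin on the bench under the middle of the front opening; x points into the chamber, y to its hinge side, z up. The shut door covers the front, from x = -15 mm to 0.
- tray (a joint): Position of the sliding tray in m: 0 = fully home in the chamber, grows as it is pulled out towards the robot (along the chamber's -x), 0.15 at most. It slides stiffly (about 2 N) and stays where it is left. It stops solidly at 0.
- tray_spot (a point): Point on the tray's floor, 46 mm behind the inside of its front panel, midway between the side lips, 20 mm above the bench; axes as the chamber, moves with the tray. The floor is 124 mm wide between lips 10 mm high and runs on 99 mm behind this point. Stand the jar about here.
- tray_panel (a point): Middle of the top edge of the tray's upright steel front panel, on its outer (robot-side) face, 100 mm above the bench. The panel is 150 wide, 85 high (15 to 100 mm above the bench), 6 mm thick; push it along the chamber's +x. With the tray home this face is 1 mm inside the front opening.
- door (a joint): Door angle in rad: 0 = shut and seated, grows as it opens towards the robot, 2.0 at most. From above it turns counter-clockwise as it shuts. A sprung ball catch resists from 0.06 rad and snaps it in below 0.02; not pushed through, the door springs back to 0.06 or wider. Passing the ball takes about 7 N at the free edge; before that it turns at under 1 N and stays where left.
- door_hinge (a point): Point on the hinge line at the top of the door's outer face, 120 mm above the bench. Axes turn with the door: -y runs along the door to its free edge, -x is the outward normal of the outer face (the face to push on). The door is a flat panel 220 wide, 128 high (12 to 120 mm above the bench), 15 mm thick, no handle.
- door_edge (a point): Top corner of the door's outer face at the free edge, 220 mm from the hinge, 120 mm above the bench; axes as door_hinge.
- start (a joint): Travel of the start button in m: 0 = up, 0.006 = fully down; springs back when let go. Fully down takes 5 N.
- start_top (a point): Centre of the top face of the start button, a black round cap 26 mm across in a grey housing on the chamber's roof, pressed straight down.
- jar: The sample jar: short and wide, clear glass with white screw lid, 56 mm across and 60 mm high, 100 to 200 g. Origin at the centre of its underside, z up. It is the only jar: the other containers near it are a slim tall bottle and a low open dish, and the three swap places.
- flask: Bystander: slim clear bottle 48 mm across, 115 mm high; origin at the centre of its underside.
- dish: Bystander: low open glass dish 72 mm across, 22 mm high; origin at the centre of its underside.
- tape: Bystander: roll of black tape lying flat, 72 mm across, 20 mm high.
- amber: Bystander: amber bottle 60 mm across, 160 mm high.
- beaker: Bystander: glass beaker 70 mm across, 90 mm high.
- spatula: Bystander: lab spatula lying flat at the right of the bench.
There are look-alikes about, which are no part of the job. What is shaped like the jar but pink is not meant.

How it is judged:
On the way, in this order (a step that is already met when the one before it is completed fails the run):
1. the jar stands upright on the pulled-out tray, let go (x of jar in the frame of tray_spot between -0.045 and 0.085 m and y of jar in the frame of tray_spot between -0.05 and 0.05 m and z of jar in the frame of tray_spot between -0.006 and 0.006 m and angle between jar's own z axis and vertical below 0.1 rad and value of joint tray above 0.08 m and contact force between the fingers and jar below 0.05 N and linear speed of jar below 0.03 m/s), for 0.2 s.
2. the tray is fully home with the jar on it (value of joint tray below 0.005 m and x of jar in the frame of tray_spot between -0.045 and 0.085 m and y of jar in the frame of tray_spot between -0.05 and 0.05 m and z of jar in the frame of tray_spot between -0.006 and 0.006 m and angle between jar's own z axis and vertical below 0.1 rad), for 0.2 s.
3. the door is shut and seated on its catch (value of joint door below 0.012 rad and value of joint tray below 0.005 m), for 0.2 s.
4. the start button is pressed down with the door shut (value of joint start above 0.0045 m and value of joint door below 0.012 rad), for 0.05 s.
At the end, for the whole second after the job is handed in: The jar stands upright (within 0.1 rad) on the tray's floor, the tray is home (within 5 mm), the door is seated on its catch (within 0.012 rad of shut), the start button is up again (within 2 mm), all at rest; the button was pressed (over 4.5 of its 6 mm) after the door was shut (all of step 3 and x of jar in the frame of tray_spot between -0.045 and 0.085 m and y of jar in the frame of tray_spot between -0.05 and 0.05 m and z of jar in the frame of tray_spot between -0.006 and 0.006 m and angle between jar's own z axis and vertical below 0.1 rad and value of joint start below 0.002 m and linear speed of jar below 0.02 m/s and velocity of joint door between -0.05 and 0.05 rad/s); the robot touches nothing.
It fails at once if the jar is tipped over 30 degrees (angle between jar's own z axis and vertical above 0.52 rad).
It fails at once if another bench thing is moved more than 30 mm (distance of any of flask, dish, tape, amber, beaker, spatula from where it was at the start of the episode above 0.03 m).
It also fails if it takes over 69 s, if anything falls off the work surface, if the arm or the gripper's body presses on something with over 40 N, if the wrist force passes 120 N, or if a joint passes its speed limit or range.

## Working session

There is one attempt and no reset: what is moved stays moved. The work goes in short steps, Python scripts to look and compute and a tool call to move; the robot and the scene stay as the last step left them, time stands still between calls to the robot, and variables do not carry over. Pictures are saved under pics/ and viewed, about 8 in all and at most 12, crops included, and the job is handed in when it is done.

Besides the shell and the picture viewer there is one more tool, called after "Call:" as a command line: name --argument value ..., lists and objects as JSON in quotes. servo_tool: Moves the arm, as the interface text tells. Its arguments: {"type":"object","properties":{"angular":{"type":"array"},"dp":{"type":"array"},"grip":{"type":"array"}},"required":["angular","dp","grip"]}

```bash
mkdir -p pics; cat > h.py <<'E'
import numpy as np, cv2
from cell import arm
from scipy.spatial.transform import Rotation as R
def rot(q): return R.from_quat([q[1],q[2],q[3],q[0]]).as_matrix()
def snap(n,fn=None):
    o=arm.get_obs(); c=arm.read_camera(n)
    if n=='wrist':
        T=np.eye(4);T[:3,:3]=rot(o['tool_rot']);T[:3,3]=o['tcp_pos'];M=T@np.array(c['mount'])
        c['P'],c['Rm']=M[:3,3],M[:3,:3]
    else:
        c['P']=np.array(c['position']);r=np.array(c['rotation']); c['Rm']=r if r.shape==(3,3) else rot(r)
    c['name']=n;c['f']=210/np.tan(np.radians(c['fovy'])/2)
    img=c['img'][:,:,::-1]
    if fn: cv2.imwrite('pics/'+fn,img)
    np.savez('last_'+(fn or n)+'.npz',P=c['P'],Rm=c['Rm'],f=c['f'],cx=c['cx'],cy=c['cy'],img=img,fish=n=='wrist')
    return c
def ld(k): return dict(np.load('last_'+k+'.npz'))
def ray(c,u,v):
    a=(u-c['cx'])/c['f'];b=(v-c['cy'])/c['f']
    if c['fish']:
        r=np.hypot(a,b)+1e-12; d=np.array([np.sin(r)*a/r,-np.sin(r)*b/r,-np.cos(r)])
    else: d=np.array([a,-b,-1.])
    return c['Rm']@d
def at(c,u,v,z):
    d=ray(c,u,v); return c['P']+d*(z-c['P'][2])/d[2]
def proj(c,p):
    x=c['Rm'].T@(np.array(p)-c['P']); d=np.array([x[0],-x[1]]); 
    if c['fish']: r=np.hypot(*d); s=np.arctan2(r,-x[2])/r
    else: s=1/-x[2]
    return np.array([c['cx'],c['cy']])+c['f']*d*s
E
python3 - <<'E'
from h import *
for n in ['scene','side','wrist']:
    c=snap(n,n+'0.png'); print(n,c['P'],c['Rm'].round(3).tolist(),c['f'],c['cx'],c['cy'],[k for k in c])
a=[cv2.imread(f'pics/{n}0.png') for n in ['scene','side']]
cv2.imwrite('pics/two.png',cv2.resize(np.vstack(a),None,fx=.7,fy=.7))
print(arm.get_obs())
E
```

```text
scene [1.45826035 0.49622812 1.3241941 ] [[-0.519, -0.651, 0.553], [0.854, -0.389, 0.344], [-0.009, 0.651, 0.759]] 524.2030241745363 285.2920755638808 208.90102256800762 ['img', 'fovy', 'cx', 'cy', 'position', 'rotation', 'P', 'Rm', 'name', 'f']
side [-0.02237776  0.8876679   1.00425287] [[-0.83, 0.352, -0.432], [-0.557, -0.515, 0.651], [0.007, 0.781, 0.624]] 520.3082167965138 272.8068463303744 208.43605109233215 ['img', 'fovy', 'cx', 'cy', 'position', 'rotation', 'P', 'Rm', 'name', 'f']
wrist [ 0.26268768 -0.59847807  0.38295327] [[0.292, 0.918, 0.269], [-0.956, 0.281, 0.08], [-0.002, -0.281, 0.96]] 325.19226210127806 278.9633985737076 212.49426083985665 ['img', 'fovy', 'cx', 'cy', 'mount', 'P', 'Rm', 'name', 'f']
{'time': 0.15, 'q': array([ 1.28808729,  0.3216822 , -0.07007469,  1.45141361,  0.02262861,
        1.37081191, -0.05689172]), 'qd': array([-0.00086674, -0.00205545,  0.00075483, -0.00382736,  0.00239505,
       -0.00126659, -0.00044751]), 'tau': array([-1.95290431e-04, -4.91795111e+01, -4.04844526e-01, -3.12875855e+01,
       -6.40366436e-02,  4.05241584e-02,  1.23492337e-04]), 'tcp_pos': array([ 0.18990626, -0.62115264,  0.19998413]), 'tool_rot': array([ 0.10444203, -0.10468451,  0.69985952, -0.69880589]), 'contact_force': array([-0.73389583, -0.14115549, -0.1871031 ]), 'ft_torque': array([ 0.00160603,  0.03311454, -0.01489144]), 'grip_width': 1.002517939422104}
```

View pics/scene0.png

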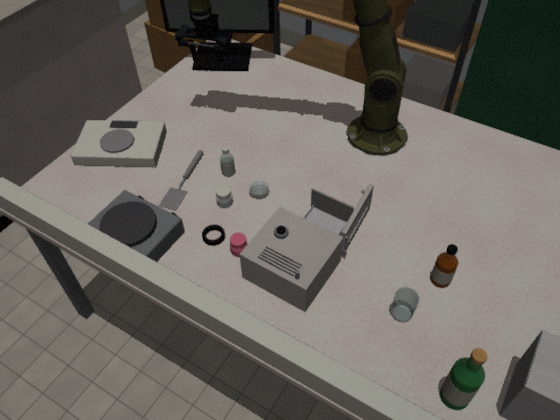

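View pics/side0.png

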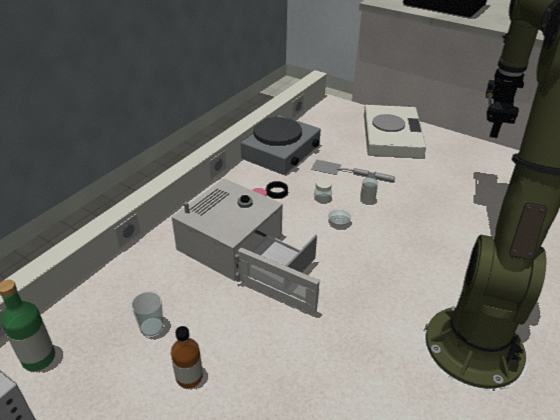

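Scene view: the candidates are a white-lid jar at (224,197), the pink look-alike at (238,243), a slim bottle at (228,163) and a dish at (259,189). The white-lid jar fits the description. I'll enlarge to confirm it and to read the chamber, tray and door corners.

```bash
python3 - <<'E'
import cv2
a=cv2.imread('pics/scene0.png')[140:310,190:390]; cv2.imwrite('pics/c1.png',cv2.resize(a,None,fx=3.5,fy=3.5,interpolation=cv2.INTER_CUBIC)[:600,:700])
a=cv2.imread('pics/side0.png')[160:320,165:395]; cv2.imwrite('pics/c2.png',cv2.resize(a,None,fx=3.4,fy=3.4,interpolation=cv2.INTER_CUBIC))
E
```

```text
(no output)
```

View pics/c1.png

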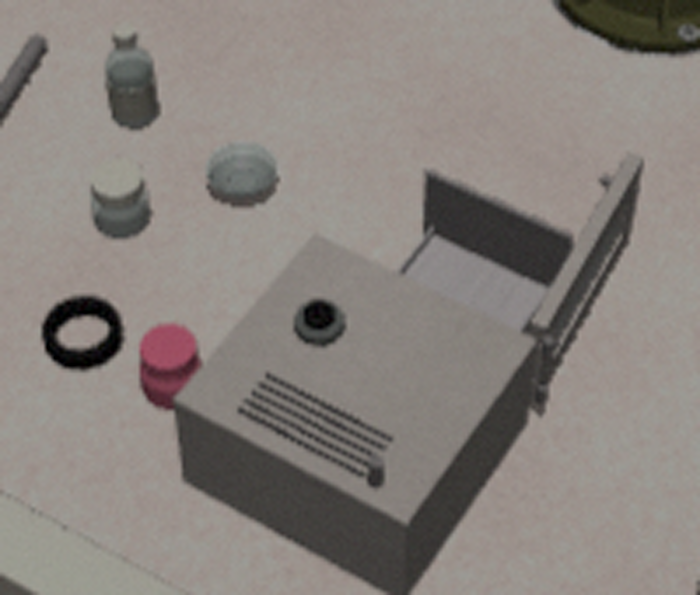

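View pics/c2.png

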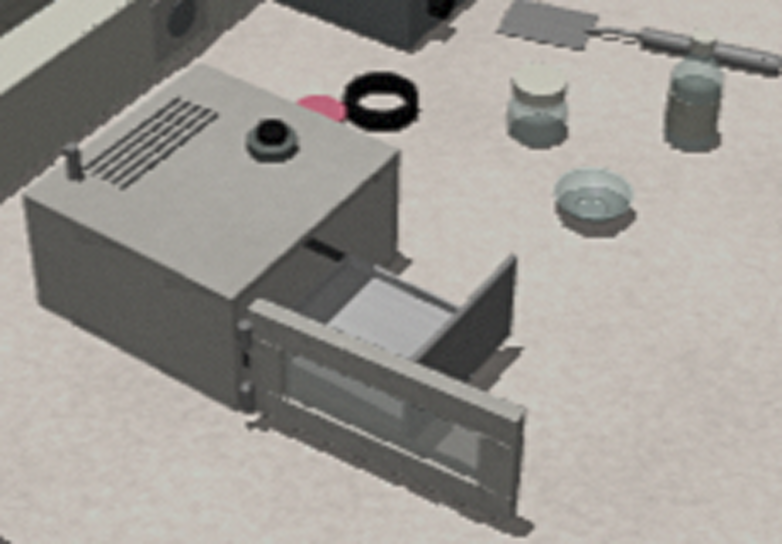

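c1/c2 confirm it: the jar with white lid and clear body, squat, has its lid centre at c1 (118,178) and c2 (539,80). The pink jar, c1 (168,350), is not meant, and the bottle and dish are clearly different. The tray is out and the door is open about 90°. Now triangulating.

```bash
python3 - <<'E'
from h import *
S=ld('scene0.png');D=ld('side0.png')
s=lambda u,v:(u/3.5+190,v/3.5+140)
d=lambda u,v:(u/3.4+165,v/3.4+160)
def tri(a,b):
    A=[];B=[]
    r1=ray(S,*s(*a));r2=ray(D,*d(*b))
    r1/=np.linalg.norm(r1);r2/=np.linalg.norm(r2)
    M1=np.eye(3)-np.outer(r1,r1);M2=np.eye(3)-np.outer(r2,r2)
    return np.linalg.solve(M1+M2,M1@S['P']+M2@D['P'])
for n,a,b,z in [('jarlid',(118,178),(539,80),.06),('rFn',(316,235),(400,152),.12),('rFh',(535,340),(232,297),.12),('rBh',(408,525),(25,197),.12),('rBn',(178,402),(197,65),.12),
 ('panL',(427,172),(515,255),.1),('panR',(572,238),(413,360),.1),('doorfreeOut',(643,162),(521,418),.12),('doorfreeIn',(628,155),(525,408),.12),('doorhingeOut',(550,333),(253,311),.12),('button',(319,310),(270,128),.135),('dish',(242,170),(593,195),.015),('flaskbase',(135,110),(692,135),0),('pink',(168,343),(320,105),.06)]:
    print(n,at(S,*s(*a),z).round(3)[:2],at(D,*d(*b),z).round(3)[:2],tri(a,b).round(3))
E
```

```text
jarlid [ 0.574 -0.291] [ 0.57 -0.29] [ 0.572 -0.293  0.057]
rFn [ 0.583 -0.066] [ 0.577 -0.064] [ 0.579 -0.069  0.116]
rFh [0.587 0.149] [0.584 0.149] [0.586 0.148 0.118]
rBh [0.796 0.147] [0.787 0.149] [0.792 0.145 0.115]
rBn [ 0.791 -0.069] [ 0.787 -0.067] [ 0.789 -0.07   0.117]
panL [ 0.452 -0.029] [ 0.447 -0.028] [ 0.449 -0.031  0.097]
panR [0.455 0.119] [0.45  0.112] [0.451 0.115 0.098]
doorfreeOut [0.359 0.14 ] [0.349 0.134] [0.351 0.135 0.115]
doorfreeIn [0.358 0.125] [0.352 0.125] [0.353 0.123 0.116]
doorhingeOut [0.574 0.156] [0.563 0.152] [0.567 0.151 0.113]
button [ 0.662 -0.014] [ 0.67  -0.015] [ 0.666 -0.011  0.14 ]
dish [ 0.472 -0.221] [ 0.474 -0.222] [ 0.473 -0.22   0.017]
flaskbase [ 0.447 -0.368] [ 0.447 -0.369] [ 0.447 -0.368  0.   ]
pink [ 0.71 -0.14] [ 0.713 -0.146] [ 0.711 -0.14   0.063]
```

```bash
cat >> h.py <<'E'
def Rt(yaw=0,tilt=0):  # tool y down, jaws (tool z) along world y ; tilt: tip leads +x
    y=np.array([np.sin(tilt),0,-np.cos(tilt)]); z=np.array([0,-1.,0]); x=np.cross(y,z)
    return R.from_euler('z',yaw).as_matrix()@np.c_[x,y,z]
def plan(p,Rg=None,flip=False):
    o=arm.get_obs(); Rc=rot(o['tool_rot']); 
    Rg=Rt() if Rg is None else Rg
    if flip: Rg=Rg@np.diag([-1,1,-1])
    rv=R.from_matrix(Rc.T@Rg).as_rotvec()/np.radians(6)
    t=Rg.T@(np.array(p)-o['tcp_pos'])/.04
    print('tcp',o['tcp_pos'].round(4),'t',round(o['time'],2),'F',o['contact_force'].round(1),'w',round(o['grip_width'],3))
    print('rotvec u',rv.round(2),' dp total (goal axes)',t.round(2),' dp in current axes',(Rc.T@(np.array(p)-o['tcp_pos'])/.04).round(2))
E
python3 - <<'E'
from h import *
o=arm.get_obs();print(rot(o['tool_rot']).round(3))
plan([.572,-.291,.2]);plan([.572,-.291,.2],flip=True)
E
```

```text
[[-0.956 -0.001  0.292]
 [-0.292  0.001 -0.956]
 [ 0.    -1.    -0.002]]
tcp [ 0.1899 -0.6212  0.2   ] t 0.15 F [-0.7 -0.1 -0.2] w 1.003
rotvec u [0.01 2.83 0.  ]  dp total (goal axes) [-9.55 -0.   -8.25]  dp in current axes [-1.155e+01  1.000e-02 -5.100e+00]
tcp [ 0.1899 -0.6212  0.2   ] t 0.15 F [-0.7 -0.1 -0.2] w 1.003
rotvec u [ 0.000e+00 -2.717e+01 -2.000e-02]  dp total (goal axes) [ 9.55 -0.    8.25]  dp in current axes [-1.155e+01  1.000e-02 -5.100e+00]
```

Call:
servo_tool --angular '[[0,0.95,0],[0,0.95,0],[0,0.93,0],[0,0,0],[0,0,0],[0,0,0],[0,0,0],[0,0,0],[0,0,0],[0,0,0],[0,0,0],[0,0,0],[0,0,0],[0,0,0],[0,0,0],[0,0,0]]' --dp '[[0,0,0],[0,0,0],[0,0,0],[-0.8,0,-0.69],[-0.8,0,-0.69],[-0.8,0,-0.69],[-0.8,0,-0.69],[-0.8,0,-0.69],[-0.8,0,-0.69],[-0.8,0,-0.69],[-0.8,0,-0.69],[-0.8,0,-0.69],[-0.8,0,-0.69],[-0.8,0,-0.69],[-0.75,0,-0.66],[0,0,0]]' --grip '[-1,-1,-1,-1,-1,-1,-1,-1,-1,-1,-1,-1,-1,-1,-1,-1]'

```text
time: 1.75
tcp_pos: [0.5864, -0.2832, 0.1917]
tool_rot: [-0.01, 0.004, 0.711, -0.703]
contact_force: [0.3, 0.3, -0.0]
grip_width: 1.0
```

```bash
python3 - <<'E'
from h import *
c=snap('wrist','w1.png');plan([.572,-.291,.2]); c=ld('w1.png')
print('predicted jar lid px',proj(c,[.572,-.291,.06]))
E
```

```text
tcp [ 0.5842 -0.2863  0.1916] t 1.8 F [0.3 0.4 0.1] w 0.999
rotvec u [ 0.07 -0.22  0.09]  dp total (goal axes) [ 0.3  -0.21  0.12]  dp in current axes [ 0.3  -0.21  0.12]
predicted jar lid px [288.75046432 209.7876553 ]
```

View pics/w1.png

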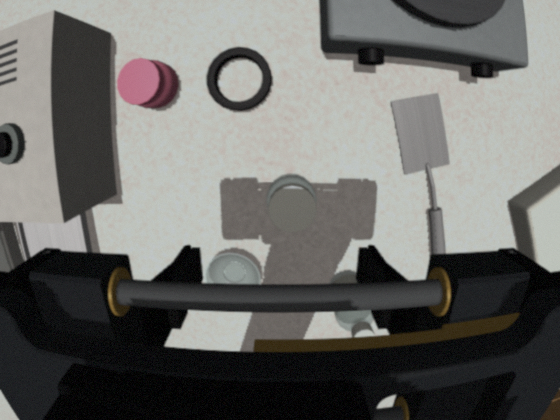

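The wrist view shows the jar lid, in the gripper's shadow, centred near (292,206). I predicted (289,210), so the estimate is about 3 mm off. The fingers clear the dish and bottle.

```bash
python3 - <<'E'
from h import *
c=ld('w1.png');p=at(c,292,206,.06);print(p); p[2]=.026; plan(p)
E
```

```text
[ 0.57589949 -0.2943102   0.06      ]
tcp [ 0.5842 -0.2863  0.1916] t 1.8 F [0.3 0.4 0.1] w 0.999
rotvec u [ 0.07 -0.22  0.09]  dp total (goal axes) [0.21 4.14 0.2 ]  dp in current axes [0.16 4.14 0.24]
```

Call:
servo_tool --angular '[[0.07,-0.22,0.09],[0,0,0],[0,0,0],[0,0,0],[0,0,0],[0,0,0],[0,0,0]]' --dp '[[0.24,0,0.22],[0,0.6,0],[0,0.7,0],[0,0.7,0],[0,0.7,0],[0,0.3,0],[0,0,0]]' --grip '[-1,-1,-1,-1,-1,-1,-1]'

```text
time: 2.5
tcp_pos: [0.5676, -0.3047, 0.0677]
tool_rot: [0.005, -0.002, -0.705, 0.709]
contact_force: [-1.1, 0.5, -0.1]
grip_width: 1.001
```

```bash
python3 - <<'E'
from h import *
plan([.575,-.2935,.026])
E
```

```text
tcp [ 0.5676 -0.3047  0.0677] t 2.5 F [-1.1  0.5 -0.1] w 1.001
rotvec u [-0.05 -0.09  0.04]  dp total (goal axes) [-0.19  1.04 -0.28]  dp in current axes [-0.19  1.04 -0.29]
```

Call:
servo_tool --angular '[[-0.05,-0.09,0.04],[0,0,0],[0,0,0]]' --dp '[[-0.19,0,-0.28],[0,0,0],[0,0,0]]' --grip '[-1,-1,-1]'

```text
time: 2.8
tcp_pos: [0.5772, -0.2945, 0.0709]
tool_rot: [-0.001, -0.002, -0.706, 0.708]
contact_force: [-0.0, 0.2, -0.2]
grip_width: 0.999
```

```bash
python3 - <<'E'
from h import *
plan([.575,-.2935,.026])
E
```

```text
tcp [ 0.5772 -0.2945  0.0709] t 2.8 F [-0.   0.2 -0.2] w 0.999
rotvec u [-0.02 -0.   -0.04]  dp total (goal axes) [ 0.06  1.12 -0.02]  dp in current axes [ 0.06  1.12 -0.03]
```

Call:
servo_tool --angular '[[0,0,0],[0,0,0],[0,0,0],[0,0,0],[0,0,0],[0,0,0],[0,0,0],[0,0,0],[0,0,0],[0,0,0]]' --dp '[[0.05,0.4,0],[0,0.4,0],[0,0.32,0],[0,0,0],[0,0,0],[0,0,0],[0,0,0],[0,0,0],[0,0,0],[0,0,0]]' --grip '[-1,-1,-1,-1,1,1,1,1,1,1]'

```text
time: 3.8
tcp_pos: [0.5769, -0.2949, 0.0245]
tool_rot: [-0.003, -0.003, -0.706, 0.709]
contact_force: [0.3, 0.2, -1.0]
grip_width: 0.563
```

```bash
python3 - <<'E'
from h import *
plan([.505,.02,.2])
E
```

```text
tcp [ 0.5769 -0.2949  0.0245] t 3.8 F [ 0.3  0.2 -1. ] w 0.563
rotvec u [-0.04  0.   -0.07]  dp total (goal axes) [ 1.8  -4.39 -7.87]  dp in current axes [ 1.76 -4.43 -7.86]
```

Call:
servo_tool --angular '[[0,0,0],[0,0,0],[0,0,0],[0,0,0],[0,0,0],[0,0,0],[0,0,0],[0,0,0],[0,0,0],[0,0,0],[0,0,0],[0,0,0],[0,0,0],[0,0,0],[0,0,0],[0,0,0],[0,0,0]]' --dp '[[0,-0.3,0],[0,-0.6,0],[0,-0.8,0],[0,-0.8,0],[0,-0.8,0],[0.1,-0.6,-0.3],[0.15,-0.3,-0.6],[0.2,0,-0.8],[0.2,0,-0.8],[0.2,0,-0.8],[0.2,0,-0.8],[0.2,0,-0.8],[0.2,0,-0.8],[0.2,0,-0.8],[0.1,0,-0.6],[0,0,-0.3],[0,0,0]]' --grip '[1,1,1,1,1,1,1,1,1,1,1,1,1,1,1,1,1]'

```text
time: 5.5
tcp_pos: [0.5024, 0.0124, 0.2099]
tool_rot: [-0.006, -0.007, -0.703, 0.711]
contact_force: [-1.0, -0.2, -0.7]
grip_width: 0.57
```

```bash
python3 - <<'E'
from h import *
c=snap('wrist','w2.png');plan([.505,.02,.2]); c=ld('w2.png')
cv2.circle
im=c['img'].copy()
for p in [(.45,-.03,.1),(.45,.115,.1),(.58,-.065,.12),(.586,.149,.12),(.353,.123,.12)]: 
    cv2.circle(im,tuple(int(v) for v in proj(c,p)),3,(0,0,255),1)
cv2.imwrite('pics/w2a.png',im)
E
```

```text
tcp [0.5026 0.0111 0.2099] t 5.55 F [ 0.   0.2 -0.9] w 0.567
rotvec u [-0.11 -0.02 -0.18]  dp total (goal axes) [-0.06  0.25 -0.22]  dp in current axes [-0.06  0.25 -0.23]
```

View pics/w2a.png

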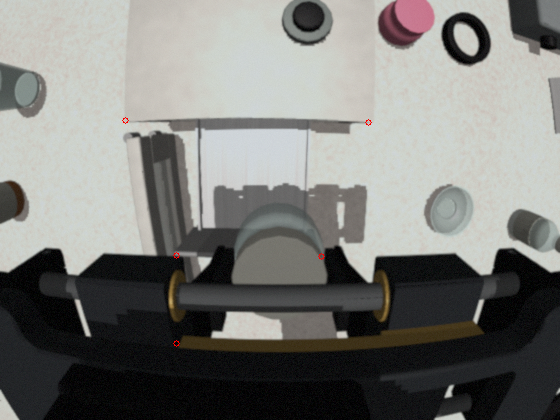

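The overlaid roof corners and panel end match the picture at (126,120), (369,122) and (177,254). The jar is held upright and the tray floor lies ahead of it. I'll correct the position and lower it.

Call:
servo_tool --angular '[[-0.11,-0.02,-0.18],[0,0,0],[0,0,0],[0,0,0],[0,0,0],[0,0,0],[0,0,0]]' --dp '[[-0.06,0,-0.25],[0,0.3,0],[0,0.6,0],[0,0.7,0],[0,0.7,0],[0,0.4,0],[0,0,0]]' --grip '[1,1,1,1,1,1,1]'

```text
time: 6.25
tcp_pos: [0.5064, 0.0121, 0.0935]
tool_rot: [-0.007, 0.003, 0.707, -0.707]
contact_force: [-0.6, 0.2, -1.1]
grip_width: 0.566
```

```bash
python3 - <<'E'
from h import *
plan([.505,.022,.0455])
E
```

```text
tcp [0.5064 0.0121 0.0935] t 6.25 F [-0.6  0.2 -1.1] w 0.566
rotvec u [ 0.   -0.13  0.05]  dp total (goal axes) [ 0.03  1.2  -0.25]  dp in current axes [ 0.03  1.2  -0.25]
```

Call:
servo_tool --angular '[[0,-0.1,0.05],[0,0,0],[0,0,0],[0,0,0],[0,0,0],[0,0,0],[0,0,0]]' --dp '[[0,0,-0.32],[0,0,0],[0,0.3,0],[0,0.4,0],[0,0.3,0],[0,0.1,0],[0,0,0]]' --grip '[1,1,1,1,1,1,1]'

```text
time: 6.95
tcp_pos: [0.5097, 0.025, 0.0492]
tool_rot: [-0.0, -0.004, -0.707, 0.707]
contact_force: [1.0, 0.0, -1.2]
grip_width: 0.565
```

```bash
python3 - <<'E'
from h import *
plan([.505,.022,.0445])
E
```

```text
tcp [0.5097 0.025  0.0492] t 6.95 F [ 1.   0.  -1.2] w 0.565
rotvec u [-0.   -0.04 -0.05]  dp total (goal axes) [0.12 0.12 0.07]  dp in current axes [0.12 0.12 0.07]
```

Call:
servo_tool --angular '[[0,0,0],[0,0,0],[0,0,0]]' --dp '[[0.05,0.1,0],[0,0.02,0],[0,0,0]]' --grip '[1,1,1]'

```text
time: 7.25
tcp_pos: [0.5084, 0.025, 0.0449]
tool_rot: [-0.001, -0.004, -0.707, 0.707]
contact_force: [-0.7, 0.1, -2.2]
grip_width: 0.562
```

Call:
servo_tool --angular '[[0,0,0],[0,0,0],[0,0,0],[0,0,0],[0,0,0],[0,0,0],[0,0,0],[0,0,0]]' --dp '[[0,0.02,0],[0,0,0],[0,0,0],[0,0,0],[0,0,0],[0,0,0],[0,0,0],[0,0,0]]' --grip '[1,1,-1,-1,-1,-1,-1,-1]'

```text
time: 8.05
tcp_pos: [0.5103, 0.025, 0.0461]
tool_rot: [-0.002, -0.006, -0.707, 0.707]
contact_force: [0.2, -0.1, -0.1]
grip_width: 0.976
```

Call:
servo_tool --angular '[[0,0,0],[0,0,0],[0,0,0],[0,0,0],[0,0,0],[0,0,0],[0,0,0]]' --dp '[[0,-0.3,0],[0,-0.7,0],[0,-0.7,0],[0,-0.7,0],[0,-0.7,0],[0,-0.4,0],[0,0,0]]' --grip '[-1,-1,-1,-1,-1,-1,-1]'

```text
time: 8.75
tcp_pos: [0.5084, 0.0259, 0.196]
tool_rot: [-0.003, -0.006, -0.707, 0.707]
contact_force: [-0.9, 1.1, -1.2]
grip_width: 1.003
```

```bash
python3 - <<'E'
from h import *
snap('wrist','w3.png');plan([.424,0.01,.19]); c=ld('w3.png');S=snap('scene','s3.png');print(proj(c,[.5084,.025,.08]),proj(ld('s3.png'),[.5084,.025,.08]))
a=c['img'];b=cv2.resize(ld('s3.png')['img'][150:290,220:400],None,fx=3,fy=3);cv2.imwrite('pics/w3b.png',cv2.resize(np.hstack([a[:,:],b[:420]]),None,fx=.72,fy=.72))
E
```

```text
tcp [0.5079 0.0259 0.1948] t 8.8 F [-0.2  0.1  0.5] w 1.002
rotvec u [-0.   -0.03 -0.11]  dp total (goal axes) [2.1  0.12 0.4 ]  dp in current axes [2.1 0.1 0.4]
[280.3414545  202.48902717] [317.99844607 211.4734624 ]
```

View pics/w3b.png

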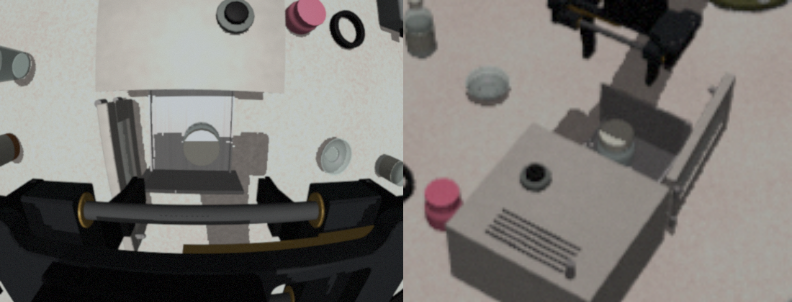

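The jar stands upright on the tray, wrist half about (202,145) and scene half (617,133). Next, shut the gripper and go in front of the panel.

Call:
servo_tool --angular '[[0,0,-0.1],[0,0,0],[0,0,0],[0,0,0],[0,0,0],[0,0,0]]' --dp '[[0.3,0,0.1],[0.5,0,0.2],[0.6,0,0.1],[0.5,0,0],[0.2,0,0],[0,0,0]]' --grip '[1,1,1,1,1,1]'

```text
time: 9.45
tcp_pos: [0.412, 0.0083, 0.1858]
tool_rot: [-0.008, -0.006, 0.708, -0.706]
contact_force: [-0.1, 0.6, 0.4]
grip_width: 0.535
```

```bash
python3 - <<'E'
from h import *
plan([.424,0.01,.07]);print(arm.get_obs()['q'].round(3))
E
```

```text
tcp [0.412  0.0083 0.1858] t 9.45 F [-0.1  0.6  0.4] w 0.535
rotvec u [ 0.03 -0.04  0.19]  dp total (goal axes) [-0.3   2.89 -0.04]  dp in current axes [-0.36  2.89 -0.04]
[ 0.475 -0.165 -0.496  1.985 -0.084  1.323 -1.567]
```

Reach is fine. I'll go down gently.

Call:
servo_tool --angular '[[0.03,-0.04,0.19],[0,0,0],[0,0,0],[0,0,0],[0,0,0],[0,0,0]]' --dp '[[-0.2,0.4,0],[0,0.7,0],[0,0.7,0],[0,0.7,0],[0,0.3,0],[0,0,0]]' --grip '[1,1,1,1,1,1]'

```text
time: 10.05
tcp_pos: [0.423, 0.0088, 0.0686]
tool_rot: [0.001, 0.0, 0.708, -0.707]
contact_force: [0.6, -0.2, 0.3]
grip_width: 0.033
```

```bash
python3 - <<'E'
from h import *
plan([.572,0.01,.07]);print(arm.get_obs()['q'].round(3))
E
```

```text
tcp [0.423  0.0088 0.0686] t 10.05 F [ 0.6 -0.2  0.3] w 0.033
rotvec u [ 0.02  0.01 -0.02]  dp total (goal axes) [-3.73 -0.03 -0.03]  dp in current axes [-3.73 -0.03 -0.02]
[ 0.464 -0.034 -0.532  2.128 -0.022  1.041 -1.627]
```

Call:
servo_tool --angular '[[0,0,0],[0,0,0],[0,0,0],[0,0,0],[0,0,0],[0,0,0],[0,0,0],[0,0,0],[0,0,0],[0,0,0],[0,0,0],[0,0,0],[0,0,0],[0,0,0]]' --dp '[[-0.1,0,0],[-0.1,0,0],[-0.15,0,0],[-0.2,0,0],[-0.25,0,0],[-0.25,0,0],[-0.25,0,0],[-0.25,0,0],[-0.25,0,0],[-0.25,0,0],[-0.25,0,0],[-0.25,0,0],[-0.25,0,0],[-0.2,0,0]]' --grip '[1,1,1,1,1,1,1,1,1,1,1,1,1,1]'

```text
time: 11.45
tcp_pos: [0.5532, 0.0066, 0.0696]
tool_rot: [0.001, -0.0, -0.707, 0.707]
contact_force: [-2.6, -0.6, 0.9]
grip_width: 0.006
```

```bash
python3 - <<'E'
from h import *
plan([.572,0.01,.07])
E
```

```text
tcp [0.5532 0.0066 0.0696] t 11.45 F [-2.6 -0.6  0.9] w 0.006
rotvec u [-0.   -0.01  0.01]  dp total (goal axes) [-0.47 -0.01 -0.08]  dp in current axes [-0.47 -0.01 -0.08]
```

Call:
servo_tool --angular '[[0,0,0],[0,0,0],[0,0,0],[0,0,0],[0,0,0]]' --dp '[[-0.12,0,0],[-0.12,0,0],[-0.12,0,0],[-0.12,0,0],[-0.12,0,0]]' --grip '[1,1,1,1,1]'

```text
time: 11.95
tcp_pos: [0.5713, 0.0063, 0.0694]
tool_rot: [0.007, 0.006, -0.706, 0.708]
contact_force: [-23.3, -1.0, 18.7]
grip_width: 0.004
```

Call:
servo_tool --angular '[[0,0,0],[0,0,0],[0,0,0],[0,0,0],[0,0,0]]' --dp '[[0.1,0,0],[0.3,0,0],[0.4,-0.3,0],[0.3,-0.6,0],[0,0,0]]' --grip '[1,1,1,1,1]'

```text
time: 12.45
tcp_pos: [0.5282, 0.01, 0.1079]
tool_rot: [-0.004, -0.005, 0.708, -0.706]
contact_force: [0.7, -0.4, -0.5]
grip_width: 0.007
```

```bash
python3 - <<'E'
from h import *
snap('wrist','w4.png');plan([.572,0.01,.07]); c=ld('w4.png');snap('side','d4.png');d=ld('d4.png')
print(proj(c,[.58,-.065,.12]),proj(c,[.583,.041,.12]),proj(c,[.584,.041,.1]))
b=cv2.resize(d['img'][160:340,170:380],None,fx=2.333,fy=2.333);cv2.imwrite('pics/w4b.png',cv2.resize(np.hstack([c['img'],b[:420]]),None,fx=.75,fy=.75))
E
```

```text
tcp [0.5276 0.0097 0.1063] t 12.5 F [0.2 1.6 0.1] w 0.004
rotvec u [0.02 0.01 0.14]  dp total (goal axes) [-1.11  0.91 -0.01]  dp in current axes [-1.12  0.89 -0.  ]
[413.8836229  169.03398208] [221.43240108 161.17451415] [227.25578795 154.78679633]
```

View pics/w4b.png

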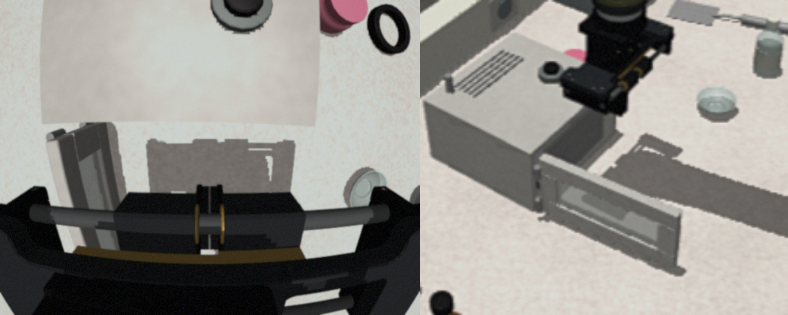

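```bash
python3 - <<'E'
from h import *
plan([.545,0.01,.075],Rt(0,.35))
E
```

```text
tcp [0.5272 0.0095 0.1053] t 12.55 F [-0.2 -0.5  0. ] w 0.002
rotvec u [0.02 0.   3.5 ]  dp total (goal axes) [-0.16  0.86 -0.01]  dp in current axes [-0.46  0.75 -0.01]
```

Call:
servo_tool --angular '[[0,0,0.9],[0,0,0.9],[0,0,0.9],[0,0,0.8],[0,0,0],[0,0,0],[0,0,0],[0,0,0]]' --dp '[[0,0,0],[0,0,0],[0,0,0],[0,0,0],[0,0,0],[-0.06,0.4,0],[-0.06,0.4,0],[0,0,0]]' --grip '[1,1,1,1,1,1,1,1]'

```text
time: 13.35
tcp_pos: [0.5454, 0.0102, 0.0713]
tool_rot: [0.126, 0.127, 0.698, -0.694]
contact_force: [-1.0, 0.1, -0.7]
grip_width: 0.005
```

```bash
python3 - <<'E'
from h import *
plan([.575,0.01,.073],Rt(0,.35))
E
```

```text
tcp [0.5454 0.0102 0.0713] t 13.35 F [-1.   0.1 -0.7] w 0.005
rotvec u [ 0.05 -0.02 -0.09]  dp total (goal axes) [-0.71  0.21  0.  ]  dp in current axes [-0.71  0.22  0.  ]
```

Call:
servo_tool --angular '[[0,0,0],[0,0,0],[0,0,0],[0,0,0],[0,0,0],[0,0,0]]' --dp '[[-0.15,0.05,0],[-0.15,0.05,0],[-0.15,0.05,0],[-0.12,0.04,0],[-0.12,0.04,0],[-0.1,0.03,0]]' --grip '[1,1,1,1,1,1]'

```text
time: 13.95
tcp_pos: [0.5824, 0.0105, 0.0741]
tool_rot: [0.125, 0.126, 0.698, -0.694]
contact_force: [-13.3, -0.5, 8.3]
grip_width: 0.007
```

Call:
servo_tool --angular '[[0,0,0],[0,0,0]]' --dp '[[-0.15,0.05,0],[-0.15,0.05,0]]' --grip '[1,1]'

```text
time: 14.15
tcp_pos: [0.5823, 0.0103, 0.0696]
tool_rot: [0.114, 0.115, 0.699, -0.697]
contact_force: [-28.6, 1.0, 20.8]
grip_width: 0.004
```

Call:
servo_tool --angular '[[0,0,0],[0,0,0],[0,0,0],[0,0,0],[0,0,0.7],[0,0,0.7],[0,0,0]]' --dp '[[0.2,-0.1,0],[0.6,-0.2,0],[0.8,-0.25,0],[0.8,-0.25,0],[0.4,-0.3,0],[0,0,0],[0,0,0]]' --grip '[1,1,1,1,1,1,1]'

```text
time: 14.85
tcp_pos: [0.4605, 0.0083, 0.0705]
tool_rot: [0.149, 0.153, 0.691, -0.691]
contact_force: [0.0, 0.8, 0.4]
grip_width: 0.002
```

```bash
python3 - <<'E'
from h import *
snap('wrist','w5.png');plan([.572,0.01,.07]); c=ld('w5.png')
for p in [[.58,-.069,.12],[.586,.149,.12],[.58,-.069,0],[.584,-.034,.1],[.586,.115,.1]]: print(proj(c,p))
cv2.imwrite('pics/w5a.png',cv2.resize(c['img'][:300],None,fx=1.42,fy=1.42))
E
```

```text
tcp [0.4605 0.0079 0.0706] t 14.9 F [-1.1 -0.1 -0.4] w 0.009
rotvec u [ 0.   -0.06 -4.1 ]  dp total (goal axes) [-2.79  0.01 -0.05]  dp in current axes [-2.53  1.17 -0.07]
[406.92266379  38.27254077]
[68.1958676  49.46713597]
[362.61384967 117.87457726]
[344.6748744   46.97504858]
[121.94438213  56.40866429]
```

View pics/w5a.png

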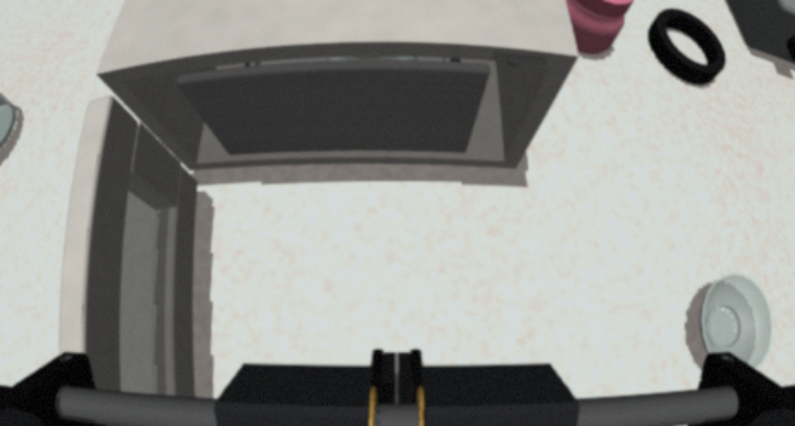

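```bash
python3 - <<'E'
from h import *
c=ld('w5.png')
for u,v,z in [(575,57,.12),(100,73,.12),(527,150,0),(488,68,.1),(180,80,.1),(465,152,.015),(230,153,.015)]: print((u,v),at(c,u/1.42,v/1.42,z).round(4))
E
```

```text
(575, 57) [ 0.5782 -0.0673  0.12  ]
(100, 73) [0.5837 0.1463 0.12  ]
(527, 150) [ 0.5934 -0.0787  0.    ]
(488, 68) [ 0.5832 -0.0333  0.1   ]
(180, 80) [0.5853 0.1111 0.1   ]
(465, 152) [ 0.5823 -0.034   0.015 ]
(230, 153) [0.5865 0.1137 0.015 ]
```

The panel is 1 to 4 mm behind the front edge all along, with the corner at (344,47) px against a predicted (345,47), so the tray is home. On to the door's outer side.

Call:
servo_tool --angular '[[0,0,-0.8],[0,0,-0.8],[0,0,-0.8],[0,0,-0.8],[0,0,-0.8],[0,0,0],[0,0,0],[0,0,0],[0,0,0],[0,0,0],[0,0,0],[0,0,0],[0,0,0]]' --dp '[[0,-0.5,0],[0,-0.7,0],[0,-0.7,0],[0,-0.7,0],[0,-0.5,0],[0,0,-0.3],[0,0,-0.7],[0,0,-0.9],[0,0,-0.9],[0,0,-0.9],[0,0,-0.7],[0,0,-0.4],[0,0,0]]' --grip '[1,1,1,1,1,1,1,1,1,1,1,1,1]'

```text
time: 16.2
tcp_pos: [0.4301, 0.214, 0.2]
tool_rot: [0.002, 0.003, 0.712, -0.702]
contact_force: [0.5, -0.9, 0.4]
grip_width: 0.003
```

```bash
python3 - <<'E'
from h import *
plan([.415,.205,.068])
E
```

```text
tcp [0.4301 0.214  0.2   ] t 16.2 F [ 0.5 -0.9  0.4] w 0.003
rotvec u [ 0.14 -0.01 -0.06]  dp total (goal axes) [0.38 3.3  0.22]  dp in current axes [0.4  3.29 0.27]
```

Call:
servo_tool --angular '[[0.14,0,-0.06],[0,0,0],[0,0,0],[0,0,0],[0,0,0],[0,0,0],[0,0,0]]' --dp '[[0.3,0.3,0.1],[0,0.7,0],[0,0.7,0],[0,0.7,0],[0,0.6,0],[0,0.2,0],[0,0,0]]' --grip '[1,1,1,1,1,1,1]'

```text
time: 16.9
tcp_pos: [0.4175, 0.2056, 0.0678]
tool_rot: [-0.0, 0.003, 0.708, -0.707]
contact_force: [1.4, 0.4, -0.6]
grip_width: 0.005
```

```bash
python3 - <<'E'
from h import *
plan([.407,.153,.068])
E
```

```text
tcp [0.4175 0.2056 0.0678] t 16.9 F [ 1.4  0.4 -0.6] w 0.005
rotvec u [ 0.01 -0.05 -0.04]  dp total (goal axes) [ 0.26 -0.01  1.31]  dp in current axes [ 0.26 -0.01  1.32]
```

Call:
servo_tool --angular '[[0,0,0],[0,0,0],[0,0,0],[0,0,0],[0,0,0],[0,0,0],[0,0,0],[0,0,0],[0,0,0],[0,0,0],[0,0,0],[0,0,0],[0,0,0],[0,0,0],[0,0,0],[0,0,0]]' --dp '[[0.05,0,0.3],[0.05,0,0.4],[0,0,0.35],[0,0,0.3],[-0.05,0,0.4],[-0.1,0,0.4],[-0.13,0,0.4],[-0.16,0,0.4],[-0.2,0,0.38],[-0.25,0,0.36],[-0.28,0,0.34],[-0.31,0,0.31],[-0.34,0,0.28],[-0.34,0,0.22],[-0.3,0,0.15],[-0.2,0,0.1]]' --grip '[1,1,1,1,1,1,1,1,1,1,1,1,1,1,1,1]'

```text
time: 18.5
tcp_pos: [0.5342, -0.0055, 0.0877]
tool_rot: [0.009, 0.014, 0.711, -0.703]
contact_force: [-0.4, 1.2, 0.3]
grip_width: 0.005
```

```bash
python3 - <<'E'
from h import *
plan([.556,-.01,.068])
E
```

```text
tcp [ 0.5342 -0.0055  0.0877] t 18.5 F [-0.4  1.2  0.3] w 0.005
rotvec u [ 0.1  -0.06 -0.31]  dp total (goal axes) [-0.55  0.49  0.11]  dp in current axes [-0.53  0.51  0.12]
```

Call:
servo_tool --angular '[[0.1,0,-0.3],[0,0,0],[0,0,0],[0,0,0],[0,0,0],[0,0,0],[0,0,0],[0,0,0]]' --dp '[[0.2,0.3,0.3],[0,0,0.4],[0,0,0],[-0.2,0,0],[-0.2,0,0],[-0.2,0,0],[-0.15,0,0],[-0.15,0,0]]' --grip '[1,1,1,1,1,1,1,1]'

```text
time: 19.3
tcp_pos: [0.5526, -0.0353, 0.0711]
tool_rot: [0.012, 0.009, -0.706, 0.709]
contact_force: [-2.7, -1.0, 2.0]
grip_width: 0.007
```

Call:
servo_tool --angular '[[0,0,0],[0,0,0],[0,0,0],[0,0,0]]' --dp '[[-0.2,0,0],[-0.25,0,0],[-0.25,0,0],[-0.25,0,0]]' --grip '[1,1,1,1]'

```text
time: 19.7
tcp_pos: [0.5509, -0.0355, 0.0699]
tool_rot: [0.045, 0.042, -0.702, 0.71]
contact_force: [-31.8, -0.4, 30.1]
grip_width: 0.003
```

Call:
servo_tool --angular '[[0,0,0],[0,0,0.4],[0,0,0.4],[0,0,0],[0,0,0],[0,0,0],[0,0,0],[0,0,0]]' --dp '[[0.2,0,0],[0.5,0,0],[0.5,-0.3,0],[0,-0.8,0],[0,-0.8,0],[0,-0.8,0],[0,-0.4,0],[0,0,0]]' --grip '[1,1,1,1,1,1,1,1]'

```text
time: 20.5
tcp_pos: [0.5082, -0.0277, 0.2019]
tool_rot: [0.012, 0.016, -0.703, 0.71]
contact_force: [0.3, 0.9, 0.7]
grip_width: 0.004
```

```bash
python3 - <<'E'
from h import *
snap('wrist','w6.png');plan([.664,-.013,.2]); c=ld('w6.png')
for p in [[.58,-.069,.12],[.586,.149,.12],[.566,-.07,.12],[.57,.15,.12],[.664,-.013,.145]]: print(proj(c,p))
cv2.imwrite('pics/w6a.png',cv2.resize(c['img'][:300],None,fx=1.42,fy=1.42))
E
```

```text
tcp [ 0.5077 -0.0276  0.2007] t 20.55 F [0.2 0.5 1.1] w 0.002
rotvec u [-0.09  0.05  0.4 ]  dp total (goal axes) [-3.91  0.02 -0.36]  dp in current axes [-3.91 -0.15 -0.34]
[330.48231018 122.30723707]
[ 82.19281449 125.0638268 ]
[331.1879858  139.46475259]
[ 82.71141201 142.57535883]
[259.41680227  10.47830776]
```

View pics/w6a.png

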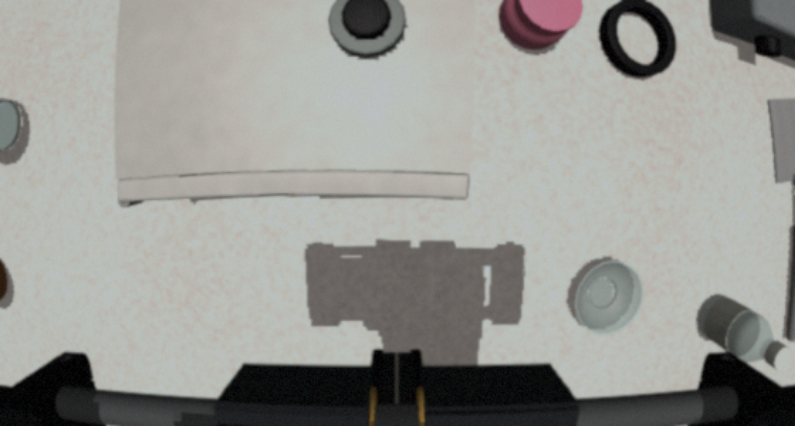

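The door lies flush along the roof front from (120,180) to (468,173), with even thickness and no gap, so it is seated. The button is at (366,16), as predicted. I'll go above it.

Call:
servo_tool --angular '[[-0.09,0.05,0.4],[0,0,0],[0,0,0],[0,0,0],[0,0,0],[0,0,0],[0,0,0],[0,0,0]]' --dp '[[-0.3,0,-0.1],[-0.7,0,-0.1],[-0.8,0,-0.1],[-0.8,0,0],[-0.7,0,0],[-0.4,0,0],[-0.1,0,0],[0,0,0]]' --grip '[1,1,1,1,1,1,1,1]'

```text
time: 21.35
tcp_pos: [0.6608, -0.012, 0.1849]
tool_rot: [-0.004, -0.006, 0.708, -0.707]
contact_force: [0.0, -0.0, 0.1]
grip_width: 0.009
```

```bash
python3 - <<'E'
from h import *
c=ld('w6.png');print(at(c,257.7,11.3,.142));plan([.665,-.013,.15])
E
```

```text
[ 0.66427948 -0.01161209  0.142     ]
tcp [ 0.6608 -0.012   0.1849] t 21.35 F [ 0.  -0.   0.1] w 0.009
rotvec u [0.01 0.04 0.14]  dp total (goal axes) [-0.11  0.87  0.03]  dp in current axes [-0.12  0.87  0.03]
```

Call:
servo_tool --angular '[[0,0.04,0.14],[0,0,0],[0,0,0],[0,0,0],[0,0,0],[0,0,0]]' --dp '[[-0.1,0.3,0],[0,0.3,0],[0,0.2,0],[0,0.1,0],[0,0.1,0],[0,0.1,0]]' --grip '[1,1,1,1,1,1]'

```text
time: 21.95
tcp_pos: [0.6609, -0.0117, 0.1375]
tool_rot: [-0.001, -0.001, 0.707, -0.707]
contact_force: [0.2, -0.6, -0.3]
grip_width: 0.005
```

Call:
servo_tool --angular '[[0,0,0],[0,0,0],[0,0,0]]' --dp '[[-0.05,0.08,0],[0,0.08,0],[0,0.08,0]]' --grip '[1,1,1]'

```text
time: 22.25
tcp_pos: [0.6635, -0.0117, 0.1279]
tool_rot: [-0.001, -0.001, 0.707, -0.707]
contact_force: [0.1, 0.1, -0.7]
grip_width: 0.005
```

Call:
servo_tool --angular '[[0,0,0],[0,0,0]]' --dp '[[0,0.08,0],[0,0.08,0]]' --grip '[1,1]'

```text
time: 22.45
tcp_pos: [0.6637, -0.0117, 0.1212]
tool_rot: [-0.0, -0.001, 0.707, -0.707]
contact_force: [-0.3, -0.3, -0.5]
grip_width: 0.004
```

```bash
python3 - <<'E'
from h import *
plan([.664,-.012,.125]); snap('side','d7.png');snap('scene','s7.png');snap('wrist','w7.png')
d=ld('d7.png');s=ld('s7.png');print(proj(d,[.664,-.012,.125]),proj(s,[.664,-.012,.125]))
a=cv2.resize(d['img'][180:250,190:290],None,fx=4,fy=4,interpolation=2);b=cv2.resize(s['img'][195:265,240:340],None,fx=4,fy=4,interpolation=2)
cv2.imwrite('pics/c7.png',np.hstack([a,b]))
E
```

```text
tcp [ 0.6637 -0.0117  0.1212] t 22.45 F [-0.3 -0.3 -0.5] w 0.004
rotvec u [0.01 0.   0.01]  dp total (goal axes) [-0.01 -0.1   0.01]  dp in current axes [-0.01 -0.1   0.01]
[245.62218548 201.88533404] [281.49175658 231.48380877]
```

View pics/c7.png

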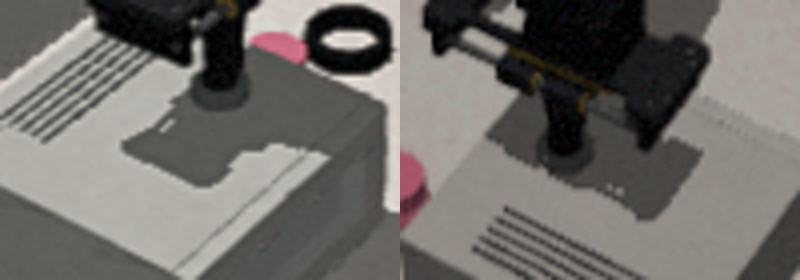

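Both views show the closed fingers over the button, side crop (220,90) and scene crop (565,150), and the door flush. There is no force yet, so I keep lowering in small steps.

Call:
servo_tool --angular '[[0,0,0],[0,0,0]]' --dp '[[0,0.1,0],[0,0.1,0]]' --grip '[1,1]'

```text
time: 22.8
tcp_pos: [0.6641, -0.0117, 0.1146]
tool_rot: [0.0, -0.0, 0.707, -0.707]
contact_force: [-3.9, 0.0, 14.7]
grip_width: 0.005
```

Call:
servo_tool --angular '[[0,0,0],[0,0,0]]' --dp '[[0,0.08,0],[0,0.08,0]]' --grip '[1,1]'

```text
time: 23.0
tcp_pos: [0.6642, -0.0117, 0.1146]
tool_rot: [-0.001, -0.001, -0.707, 0.707]
contact_force: [-7.2, -0.9, 16.3]
grip_width: 0.004
```

Call:
servo_tool --angular '[[0,0,0]]' --dp '[[0,-0.07,0]]' --grip '[1]'

```text
time: 23.1
tcp_pos: [0.6641, -0.0117, 0.1185]
tool_rot: [-0.001, -0.001, -0.707, 0.708]
contact_force: [-1.3, -0.0, 2.7]
grip_width: 0.004
```

Call:
servo_tool --angular '[[0,0,0]]' --dp '[[0,-0.04,0]]' --grip '[1]'

```text
time: 23.2
tcp_pos: [0.6643, -0.0117, 0.1209]
tool_rot: [-0.001, -0.001, -0.707, 0.708]
contact_force: [-0.1, -0.0, 1.6]
grip_width: 0.006
```

Call:
servo_tool --angular '[[0,0,0]]' --dp '[[0,-0.04,0]]' --grip '[1]'

```text
time: 23.3
tcp_pos: [0.6644, -0.0117, 0.1222]
tool_rot: [-0.001, -0.001, -0.707, 0.708]
contact_force: [0.1, 0.0, -0.5]
grip_width: 0.005
```

The force fell off like a spring over about 6 mm, so the button went fully down and came back. Raise clear and check.

Call:
servo_tool --angular '[[0,0,0],[0,0,0],[0,0,0],[0,0,0],[0,0,0],[0,0,0],[0,0,0],[0,0,0],[0,0,0],[0,0,0],[0,0,0]]' --dp '[[0,-0.4,0],[0,-0.8,0],[0,-0.8,0],[0,-0.6,0],[0.5,0,0],[0.8,0,0],[0.8,0,0],[0.8,0,0],[0.5,0,0],[0,0,0],[0,0,0]]' --grip '[1,1,1,1,1,1,1,1,1,1,1]'

```text
time: 24.4
tcp_pos: [0.5253, -0.0109, 0.2341]
tool_rot: [-0.003, -0.002, -0.707, 0.707]
contact_force: [1.0, -0.1, 0.0]
grip_width: 0.004
```

```bash
python3 - <<'E'
from h import *
snap('wrist','w8.png');plan([.664,-.012,.125]);snap('scene','s8.png')
c=ld('w8.png')['img'];s=ld('s8.png')['img'];z=cv2.resize(s[150:310,200:370],None,fx=2.5,fy=2.5,interpolation=2)
cv2.imwrite('pics/f8.png',cv2.resize(np.hstack([c[:400],z]),None,fx=.8,fy=.8))
E
```

```text
tcp [ 0.5255 -0.0109  0.2341] t 24.45 F [-0.2 -0.5 -0.3] w 0.005
rotvec u [ 0.    0.01 -0.06]  dp total (goal axes) [-3.46  2.73  0.03]  dp in current axes [-3.45  2.75  0.03]
```

View pics/f8.png

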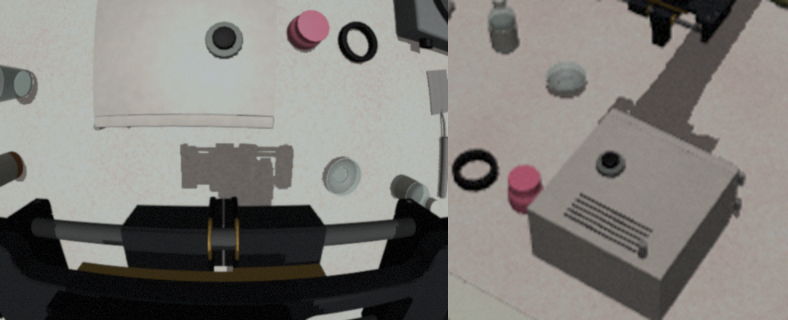

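The door is still flush along (95–273, 122), the button is up at (224,38), the bystanders are unmoved and the robot is clear of everything. Handing in.

```bash
python3 -c "
from cell import arm
print(arm.sign_off())"
```

```text
the job is handed in; nothing more can be done
None
```

The job is done and handed in at about 24.5 s. The white-lid jar stands on the tray, the tray is home, the door is shut, and the start button was pressed and let go.

**Last checks:**
- **Jar:** it stood upright on the tray, about 6 mm behind the marked spot. I could not see it again after the tray went in.
- **Tray:** the panel measured 1–4 mm inside the front edge. The first push, with the tool upright, stopped early, probably on the roof edge, so I pushed again with the tool tilted until it stopped solidly.
- **Door:** it sits flush along its whole width in three later views. The catch itself I judged from the roughly 30 N push and the flush fit, not from a reading.
- **Button:** it reached a solid stop at about 16 N and about 6 mm of travel. The force then fell away like a spring as I lifted, and the button is up in the last picture.
- **Other things:** the bench things in the last views look unmoved, and the robot touches nothing.

**What disagreed:** the button was felt about 1–2 cm lower by the tool position than the camera estimate of its height. The fingertips seem to end short of the stated tool point when shut.

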